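# Fit and clamp the tool rest at a carver's stand

## Robot

A 6-joint arm with a two-finger parallel gripper is mounted at the origin on the work surface. World frame = base frame: x ahead of the robot, y to its left, z up, the work surface at z = 0. Lengths are in m, angles in degrees, forces in N, time in s.
With the tool pointing down it reaches from about 0.4 to 0.825 m from the base axis. Payload 7 kg.
Tool frame: the origin (TCP) lies midway between the tips of the shut fingers; the grasp point (between the pads) lies 19 mm behind it; z points along the fingers, y is the line along which they close (so a half turn about z gives the same grasp; the last joint's range is limited). The gripper opens to 88 mm and grips with 3 to 60 N. Pads are 19 mm wide; open, the fingers measure 130 mm over their backs; the gripper's body (78 mm by 193 mm) begins 47 mm behind the grasp point.
Start: joints at [85.835, 20.546, 0.682, 0, -70.136, -16.507], TCP at [0.238, 0.632, 0.227] pointing down, gripper open.
Joint ranges: [-176.03, 176.03], [-82.01, 121.73], [-58.28, 71.71], [-173.87, 95.51], [-174.79, -0.11], [-173.66, 173.66]. Speed limits (degrees/s): [136.94, 136.94, 172.46, 180, 180, 180].

## Interface

Orientations are given as [roll, pitch, yaw] about the fixed x, y, z axes, in that order (R = Rz(yaw) Ry(pitch) Rx(roll)).
In Python, from plant import telemetry, viewer, workorder gives the robot as it stands. The module is installed in compiled form; this text tells all that it offers.
- The arm moves only by the tool carry_out, never from a script. Its argument "rows" is a list of rows, each a list of 6 numbers: the shift along the tool's x, y, z in m, then the turn, a rotation vector about the tool's x, y, z in rad. In form: [[tx, ty, tz, ax, ay, az], ...]. A call has 1 to 8 rows; each row is the pose to reach, as a shift and turn from the pose commanded when the call began, along the tool's axes at that moment; what a row does not reach only later rows make up. A row lasts 1/8 s, in which the tool goes at most 62.5 mm and 10.7 degrees, less where a joint would pass 70% of its speed; a pose out of reach is approached as far as the arm can. A call with a gripper value outside its range is refused whole. "grip" is the gripper's target within -1 to 1 (fully open at 1, half-way at 0, shut at -1), set as the call begins (left out, the last holds). The fingers move at their own pace and stop on an object; the grip force is fixed at half the most. Time passes only in rows, so rows that repeat a pose let the fingers close. It gives the time, the measured TCP pose, the force, the opening and the grip force at its end, in the units of the state.
- telemetry.get_obs(): the state, without advancing time (a new reading comes with each control period).
- viewer.snapshot(name): name is "scene" or "top" or "wrist"; returns the picture (420x560x3 uint8, red, green, blue); there is no depth.
- viewer.camera_info(name): a dict with "intrinsics" (3x3 intrinsics, pixels), "k1" (the pictures are not rectified: a ray, as slopes to the right and down, at radius r is drawn at 1 + k1 r^2 times it, then the intrinsics apply), "extrinsics" (4x4, takes a point from camera to world coordinates); the wrist camera has in their place "tool_from_camera" (4x4, takes a point from camera to tool coordinates, whose origin is the TCP and whose axes are the flange's). Camera axes: x right, y down, z forward; pixel columns grow to the right and rows downward; lengths in m; the calibration is good to about 2 mm. A picture is of the moment at which its call begins: read the wrist's pose just before it. camera_info takes no time and is no camera call.
- workorder.close_job(): hands the job in; it is judged then, once.
The state is a dict: "clock": time; "joint_pos": joint angles; "qvel": joint speeds; "tau": joint torques, N m; "tool_pos": TCP position; "orientation": TCP orientation; "force": force on the tool from outside, world axes, zero at the start; "moment": the same for the moment, N m; "opening": finger opening in m; "gripper_force": force on a finger pad.
Only numpy, scipy, OpenCV 4.12 (cv2) and the standard library are available. Lean on these libraries where they do the work, as an engineer would, in place of code of your own. Each camera call takes 0.05 s, during which the arm holds its last target. There are 200 camera calls.

## Task

Take the longer of the two steel tool rests out of the wooden rack and lower it gently, post first, down through the hole in the carving stand's bracket until its collar sits fully on the bracket, with its bar parallel to the log. Then turn the black clamp knob clockwise to its stop to lock it. Leave the other rack tools, the brush and the tin where they are.

Things in the scene. Friction and masses are not known exactly. Their poses are not given: they have to be found in the camera images.
- long_rest: The longer tool rest, steel, about 0.4 kg, T-shaped, upright in one of the rack's three holes. Origin: post's axis at the collar's underside; z up, y along the bar. Post: 16 mm diameter, 65 long below the origin, foot tapered over 5. Collar: 28 diameter, 8 thick, above the origin. Neck: 14 diameter. Bar: 140 mm long (y), 16 wide (x), 18 high, its centre 47 above the origin (38 to 56).
- short_rest: The shorter tool rest, a bystander: same shape and origin as the long one, but its bar is only 70 mm long. Stands in another hole of the rack; stays there.
- gouge: A carving gouge with a turned dark wooden handle 62 mm high and 32 mm thick, a bystander standing in the remaining hole of the rack. Origin: on its axis at the underside of the handle, level with the top of the rack.
- rack: Light wooden block, fixed, 80 mm (x) by 290 mm (y) by 70 mm high, with three vertical 19 mm through holes in a row at y = -100, 0 and 100 mm. Origin: centre of its underside on the bench.
- stand: Carving stand, fixed: plywood base (x -160 to 200, y +-75 mm, 15 thick), grey bracket, carved log. Origin: on the bench under the bracket's hole; x runs from clamp knob past the hole to the log, y along the log. Bracket arm: x -140 to 30, y +-30, z 70 to 100 mm, on a pillar at its knob end; free air below the hole. Log: 250 mm long (y), axis at x = 135 mm, 42 radius, top 115 mm above the bench.
- bore (a point): Centre of the upper mouth of the bracket's vertical hole, 100 mm above the bench, above the stand's origin. Hole: 18.5 mm diameter, 30 deep, right through, 2 mm chamfer at the mouth. With the clamp loose the 16 mm post passes freely; tightened, a steel shoe juts into the hole from the knob's side, and no post can enter.
- clamp (a joint): Angle of the clamp knob, rad: 0 fully loose, 1.3 at its tight stop; it grows as the knob is turned clockwise seen from above. Starts loose, between 0 and 0.25. Turns stiffly (about 0.1 N m) and stays where it is left; the shoe meets the seated post from about 1.0 on.
- clamp_grip (a point): On the knob's vertical axis at gripping height, 143 mm above the bench, at x = -95 mm of the stand. The knob is a black upright wing 64 mm long, 12 thick, 30 high (126 to 156 mm above the bench) on a thin stem over a steel boss (36 wide, top at 112 mm), to be pinched across its thickness; at joint value 0 its length lies along the stand's y axis.
- brush: A brush, 200 mm long, lying on the bench: a bystander. Origin under its middle.
- tin: A closed metal tin, 72 mm diameter, 90 mm high, standing on the bench: a bystander. Origin at the centre of its underside.
Mind the look-alikes: they are no part of the job. What is shaped like the long_rest but orange or purple is not meant.

How it is judged:
By the outcome, as a careful person would: the job done as asked, in the order asked, and still so for the second after the job is handed in, with the robot touching nothing.
It also fails if it takes over 53 s, if anything falls off the work surface, if the arm or the gripper's body presses on something with over 40 N, if the wrist force passes 120 N, or if a joint passes its speed limit or range.

## Working session

There is one attempt and no reset: what is moved stays moved. The work goes in short steps, Python scripts to look and compute and a tool call to move; the robot and the scene stay as the last step left them, time stands still between calls to the robot, and variables do not carry over. Pictures are saved under pics/ and viewed, at most 10 in all, crops included, and the job is handed in when it is done.

Besides the shell and the picture viewer there is one more tool, called after ">>>" as name(argument=value, ...) on one line, values as JSON. carry_out: Moves the arm, as the interface text tells. Its arguments: {"type":"object","properties":{"rows":{"type":"array"},"grip":{"type":"number"}},"required":["rows"]}

```bash
mkdir -p pics
cat > h.py <<'E'
import numpy as np, cv2
from scipy.spatial.transform import Rotation as R
from plant import telemetry, viewer, workorder
def tool():
    o=telemetry.get_obs(); T=np.eye(4)
    T[:3,:3]=R.from_euler('xyz',o['orientation'],degrees=True).as_matrix(); T[:3,3]=o['tool_pos']; return T
def cam(name,T=None):
    i=viewer.camera_info(name)
    E=np.array(i['extrinsics']) if name!='wrist' else (tool() if T is None else T)@np.array(i['tool_from_camera'])
    return np.array(i['intrinsics']),i['k1'],E
def snap(name,f=None):
    T=tool(); im=viewer.snapshot(name)
    if f: cv2.imwrite('pics/'+f,im[:,:,::-1])
    return im,cam(name,T)
def ray(c,uv):
    K,k1,E=c; d=np.linalg.solve(K,[uv[0],uv[1],1.])[:2]; s=d.copy()
    for _ in range(30): s=d/(1+k1*(s@s))
    return E[:3,3],E[:3,:3]@np.array([*s,1.])
def onz(c,uv,z):
    o,d=ray(c,uv); return o+d*(z-o[2])/d[2]
def proj(c,p):
    K,k1,E=c; q=E[:3,:3].T@(np.array(p)-E[:3,3]); s=q[:2]/q[2]; s=s*(1+k1*(s@s)); return (K@[*s,1])[:2]
E
python3 - <<'E'
from h import *
a,c1=snap('scene','s0.png');b,c2=snap('top','t0.png');w,c3=snap('wrist','w0.png')
cv2.imwrite('pics/st0.png',cv2.resize(np.hstack([a,b]),(800,300))[:,:,::-1])
np.set_printoptions(precision=3,suppress=True)
for c in(c1,c2,c3):print(c)
print(telemetry.get_obs())
E
```

```text
(array([[467.334,   0.   , 277.33 ],
       [  0.   , 467.334, 209.404],
       [  0.   ,   0.   ,   1.   ]]), -0.1300919115613621, array([[ 0.456,  0.634, -0.625,  1.215],
       [ 0.89 , -0.333,  0.311, -0.256],
       [-0.011, -0.697, -0.717,  0.899],
       [ 0.   ,  0.   ,  0.   ,  1.   ]]))
(array([[498.556,   0.   , 278.131],
       [  0.   , 498.556, 203.988],
       [  0.   ,   0.   ,   1.   ]]), -0.0823354990992738, array([[-0.022, -0.982,  0.187,  0.248],
       [-1.   ,  0.025,  0.013,  0.064],
       [-0.017, -0.187, -0.982,  1.507],
       [ 0.   ,  0.   ,  0.   ,  1.   ]]))
(array([[375.259,   0.   , 285.063],
       [  0.   , 375.259, 211.955],
       [  0.   ,   0.   ,   1.   ]]), -0.049380642492894505, array([[-0.353, -0.897, -0.265,  0.311],
       [-0.936,  0.339,  0.099,  0.606],
       [ 0.001,  0.283, -0.959,  0.384],
       [ 0.   ,  0.   ,  0.   ,  1.   ]]))
{'clock': 0.15, 'joint_pos': array([ 85.835,  20.583,   0.647,  -0.014, -70.135, -16.508]), 'qvel': array([-0.038,  0.011,  0.136,  0.074, -0.011, -0.014]), 'tau': array([ -0.   , -58.328,  29.329,   7.001,   0.009,  -0.   ]), 'tool_pos': array([0.238, 0.631, 0.226]), 'orientation': array([179.928,  -0.008, -20.678]), 'force': array([ 0.388, -1.01 ,  0.967]), 'moment': array([ 0.029,  0.022, -0.035]), 'gripper_force': 0.0, 'opening': 0.08772133647198467}
```

View pics/t0.png

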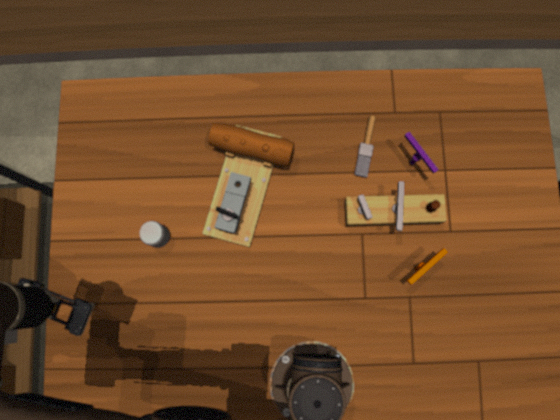

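View pics/s0.png

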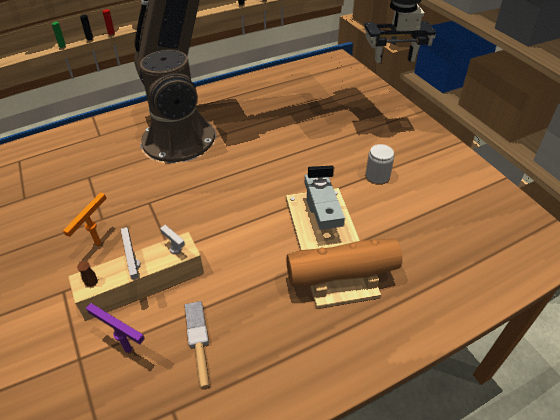

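Candidates (top view): steel T with long bar at (399,205), short steel T at (365,208), purple look-alike at (420,152), orange look-alike at (428,266), and the gouge at (432,206). I choose the long steel one in the middle hole at (399,205). In the stand, the hole is at (238,184) and the knob at (229,212).

Run:
```python
from h import *
np.set_printoptions(precision=3,suppress=True)
c=cam('top'); f=lambda u,z:onz(c,u,z)
a,b=f((401,181),.126),f((398,231),.126)
print('bar',a,b,(a+b)/2,np.degrees(np.arctan2(*(b-a)[1::-1])))
print('hole',f((238,184),.1),'knob',f((229,212),.15),'logends',f((211,136),.1),f((291,155),.1))
im=cv2.imread('pics/s0.png');cv2.imwrite('pics/crop0.png',cv2.resize(im[200:320,50:230],None,fx=4,fy=4,interpolation=2))
t=tool();print(t)
```

```text
bar [ 0.569 -0.27   0.126] [ 0.426 -0.252  0.126] [ 0.497 -0.261  0.126] 172.78047015479368
hole [0.578 0.197 0.1  ] knob [0.487 0.218 0.15 ] logends [0.726 0.277 0.1  ] [0.661 0.041 0.1  ]
[[ 0.936 -0.353 -0.     0.238]
 [-0.353 -0.936 -0.001  0.631]
 [ 0.     0.001 -1.     0.226]
 [ 0.     0.     0.     1.   ]]
```

View pics/crop0.png

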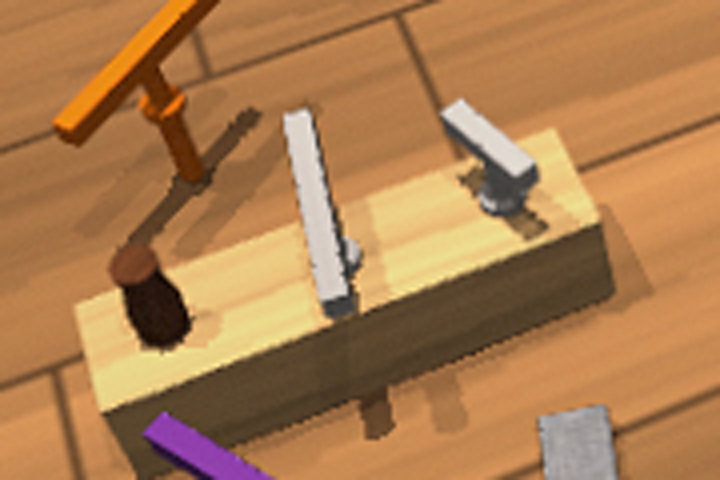

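The crop confirms it: long steel T in the middle hole of the rack, orange and purple are decoys. Moving to hover above it.

>>> carry_out(rows=[[0.03, 0.03, -0.03, 0, 0, -0.02], [0.07, 0.08, -0.06, 0, 0, -0.04], [0.11, 0.125, -0.08, 0, 0, -0.06], [0.15, 0.17, -0.08, 0, 0, -0.08], [0.19, 0.215, -0.08, 0, 0, -0.1], [0.23, 0.26, -0.08, 0, 0, -0.12], [0.27, 0.305, -0.08, 0, 0, -0.14], [0.31, 0.35, -0.08, 0, 0, -0.16]], grip=0.3)

```text
clock: 1.15
tool_pos: [0.4049, 0.1926, 0.3068]
orientation: [-180.0, -0.0, -11.4]
force: [1.7, -0.1, 0.2]
opening: 0.0567
gripper_force: 0.0
```

```bash
cat > d.py <<'E'
from h import *
def delta(p,yaw):
    T=tool(); G=np.eye(4); G[:3,:3]=R.from_euler('xyz',[180,0,yaw],degrees=True).as_matrix()
    d=T[:3,:3].T@(np.array(p)-T[:3,3]); r=R.from_matrix(T[:3,:3].T@G[:3,:3]).as_rotvec()
    o=telemetry.get_obs(); print('at',o['clock'],np.round(o['tool_pos'],4),np.round(o['orientation'],2),'op',o['opening'],'F',np.round(o['force'],1)); print('delta',np.round(d,4),np.round(r,4))
E
python3 -c "
from d import *
delta([.497,-.261,.25],-7.2)"
```

```text
at 1.15 [0.4049 0.1926 0.3068] [-1.7997e+02 -2.0000e-02 -1.1440e+01] op 0.05665463517673917 F [ 1.7 -0.1  0.2]
delta [0.1802 0.4264 0.0566] [-0.0005 -0.0003 -0.0739]
```

>>> carry_out(rows=[[0.023, 0.055, 0, 0, 0, -0.01], [0.047, 0.11, 0, 0, 0, -0.02], [0.07, 0.165, 0, 0, 0, -0.03], [0.093, 0.22, 0, 0, 0, -0.04], [0.116, 0.275, 0.01, 0, 0, -0.05], [0.14, 0.33, 0.03, 0, 0, -0.06], [0.163, 0.385, 0.05, 0, 0, -0.07], [0.18, 0.426, 0.057, 0, 0, -0.074]])

```text
clock: 2.15
tool_pos: [0.4955, -0.2609, 0.2478]
orientation: [-180.0, 0.1, -7.3]
force: [0.4, 1.1, 0.1]
opening: 0.0568
gripper_force: 0.0
```

>>> carry_out(rows=[[0, 0, 0, 0, 0, 0], [0, 0, 0, 0, 0, 0]])

```text
clock: 2.4
tool_pos: [0.4959, -0.2588, 0.2493]
orientation: [-180.0, 0.0, -7.3]
force: [-0.4, 0.1, 0.5]
opening: 0.0567
gripper_force: 0.0
```

```bash
python3 -c "
from d import *
im,c=snap('wrist','w1.png'); delta([.497,-.261,.25],-7.2); np.save('w1T.npy',c[2])"
```

```text
at 2.45 [ 0.4961 -0.2583  0.2497] [-179.99   -0.     -7.26] op 0.05687676877308769 F [0.  0.1 0.1]
delta [ 0.0013  0.0026 -0.0003] [-0.0001 -0.     -0.001 ]
```

View pics/w1.png

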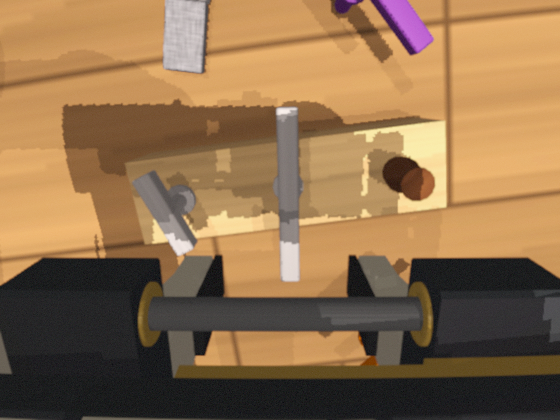

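Wrist view: long bar upright in the picture from (287,108) to (290,281), collar glimpsed at (288,185), short rest left at (165,212), gouge right at (410,180).

```bash
python3 -c "
from d import *
im=cv2.imread('pics/w1.png'); K,k1,_=cam('wrist'); c=(K,k1,np.load('w1T.npy'))
m=(cv2.cvtColor(im,cv2.COLOR_BGR2HSV)[:,:,1]<70).astype(np.uint8); m[:, :260]=0;m[:,320:]=0;m[:95]=0;m[290:]=0
n,l,s,_=cv2.connectedComponentsWithStats(m);i=1+s[1:,4].argmax();print(s[i])
ys,xs=np.nonzero(l==i)
for y in range(105,286,12):
  q=xs[ys==y]; print(y,q.min() if len(q) else 0,q.max() if len(q) else 0)
mid=[]
for y in list(range(115,165,5))+list(range(205,278,5)):
  q=xs[ys==y]; mid.append(onz(c,(q.mean(),y),.126)); 
mid=np.array(mid)
v=cv2.fitLine(mid[:,:2].astype(np.float32),2,0,.01,.01).ravel(); v=v if v[0]>0 else -v; print('yaw',np.degrees(np.arctan2(v[1],v[0])),v)
e=[onz(c,(xs[ys==y].mean(),y),.126) for y in(ys.min(),ys.max())];print(e,np.linalg.norm(e[0]-e[1]),(e[0]+e[1])/2, cam('wrist')[2][:3,3])
"
```

```text
[ 273  107   30  175 3676]
105 0 0
117 276 297
129 277 297
141 277 297
153 277 297
165 278 297
177 276 299
189 273 302
201 279 298
213 279 298
225 280 298
237 280 298
249 280 299
261 280 299
273 280 299
285 0 0
yaw -6.077189 [ 0.9943802  -0.1058682   0.49892563 -0.25973067]
[array([ 0.56902625, -0.26762408,  0.126     ]), array([ 0.43100957, -0.25261532,  0.126     ])] 0.13883034446390902 [ 0.50001791 -0.2601197   0.126     ] [ 0.57313675 -0.26632698  0.40747627]
```

```bash
python3 -c "
from d import *
delta([.500,-.260,.098],-6.1)"
```

```text
at 2.45 [ 0.4961 -0.2583  0.2497] [-179.99   -0.     -7.26] op 0.05687676877308769 F [0.  0.1 0.1]
delta [0.0041 0.0013 0.1517] [-0.0001 -0.     -0.0202]
```

>>> carry_out(rows=[[0.004, 0.0013, 0.02, 0, 0, -0.02], [0.004, 0.0013, 0.05, 0, 0, -0.02], [0.004, 0.0013, 0.08, 0, 0, -0.02], [0.004, 0.0013, 0.11, 0, 0, -0.02], [0.004, 0.0013, 0.13, 0, 0, -0.02], [0.004, 0.0013, 0.145, 0, 0, -0.02], [0.004, 0.0013, 0.152, 0, 0, -0.02], [0.004, 0.0013, 0.152, 0, 0, -0.02]])

```text
clock: 3.45
tool_pos: [0.5002, -0.2603, 0.0977]
orientation: [180.0, -0.0, -6.1]
force: [-0.4, -0.4, -0.3]
opening: 0.0571
gripper_force: 0.0
```

>>> carry_out(rows=[[0, 0, 0, 0, 0, 0], [0, 0, 0, 0, 0, 0], [0, 0, 0, 0, 0, 0], [0, 0, 0, 0, 0, 0], [0, 0, 0, 0, 0, 0]], grip=-1)

```text
clock: 4.08
tool_pos: [0.5, -0.2606, 0.0976]
orientation: [180.0, -0.0, -6.1]
force: [0.4, -0.7, 1.5]
opening: 0.0159
gripper_force: 30.0
```

>>> carry_out(rows=[[0, 0, -0.005, 0, 0, 0], [0, 0, -0.01, 0, 0, 0], [0, 0, -0.02, 0, 0, 0], [0, 0, -0.035, 0, 0, 0], [0, 0, -0.055, 0, 0, 0], [0, 0, -0.08, 0, 0, 0], [0, 0, -0.1, 0, 0, 0], [0, 0, -0.12, 0, 0, 0]])

```text
clock: 5.08
tool_pos: [0.5, -0.2605, 0.2194]
orientation: [-180.0, -0.1, -6.1]
force: [0.1, 0.2, -4.6]
opening: 0.0157
gripper_force: 30.0
```

```bash
python3 -c "
from d import *
delta([.578,.197,.26],75)"
```

```text
at 5.075 [ 0.5    -0.2605  0.2194] [-1.80e+02 -6.00e-02 -6.12e+00] op 0.01574825421702348 F [ 0.1  0.2 -4.6]
delta [ 0.0289 -0.4632 -0.0405] [ 8.0000e-04 -9.0000e-04 -1.4158e+00]
```

>>> carry_out(rows=[[0, 0, -0.04, 0, 0, 0], [0, -0.03, -0.07, 0, 0, -0.1], [0, -0.09, -0.08, 0, 0, -0.25], [0, -0.15, -0.08, 0, 0, -0.42], [0, -0.21, -0.08, 0, 0, -0.59], [0, -0.27, -0.08, 0, 0, -0.76], [-0.005, -0.33, -0.08, 0, 0, -0.93], [-0.01, -0.39, -0.08, 0, 0, -1.1]])

```text
clock: 6.08
tool_pos: [0.5312, 0.1302, 0.2989]
orientation: [180.0, -0.1, 57.2]
force: [1.4, 0.1, -4.6]
opening: 0.0156
gripper_force: 30.0
```

```bash
python3 -c "
from d import *
delta([.530,.210,.28],75)"
```

```text
at 6.075 [0.5312 0.1302 0.2989] [ 1.7997e+02 -7.0000e-02  5.7240e+01] op 0.015593177739744377 F [ 1.4  0.1 -4.6]
delta [ 0.0664 -0.0442  0.0189] [ 0.0008 -0.0012 -0.31  ]
```

>>> carry_out(rows=[[0.02, -0.012, 0.005, 0, 0, -0.08], [0.04, -0.024, 0.01, 0, 0, -0.16], [0.055, -0.036, 0.015, 0, 0, -0.24], [0.066, -0.044, 0.019, 0, 0, -0.31], [0.066, -0.044, 0.019, 0, 0, -0.31], [0.066, -0.044, 0.019, 0, 0, -0.31], [0.066, -0.044, 0.019, 0, 0, -0.31]])

```text
clock: 6.95
tool_pos: [0.5309, 0.2072, 0.2791]
orientation: [180.0, -0.0, 74.6]
force: [-0.6, -0.3, -5.8]
opening: 0.016
gripper_force: 30.0
```

```bash
python3 -c "
from d import *
im,c=snap('wrist','w2.png'); delta([.530,.210,.28],75); np.save('w2T.npy',c[2]); np.save('w2tool.npy',tool())"
```

```text
at 7.0 [0.5309 0.2072 0.279 ] [ 1.7998e+02 -2.0000e-02  7.4610e+01] op 0.01579533121887795 F [-0.   0.6 -4.3]
delta [ 0.0025 -0.0016 -0.001 ] [ 0.0003 -0.0004 -0.0068]
```

View pics/w2.png

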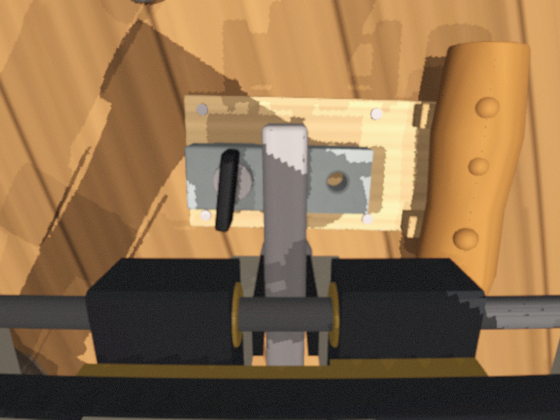

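Wrist view: hole at (337,181), boss at (233,182), black knob from (232,150) to (222,231), log at right (475,150), held bar in columns 263–306 with its end at row 125.

```bash
cat > m2.py <<'E'
from d import *
np.set_printoptions(precision=4,suppress=True)
im=cv2.imread('pics/w2.png'); K,k1,_=cam('wrist'); c=(K,k1,np.load('w2T.npy')); T=np.load('w2tool.npy')
hsv=cv2.cvtColor(im,cv2.COLOR_BGR2HSV); g=cv2.cvtColor(im,cv2.COLOR_BGR2GRAY)
loc=lambda p:T[:3,:3].T@(p-T[:3,3])
# bar
bs=[]
for y in range(135,230,5):
    d=np.abs(np.diff(g[y].astype(int)));a=250+d[250:284].argmax()+.5; b=286+d[286:320].argmax()+.5
    p=loc(onz(c,((a+b)/2,y),T[2,3]+.028)); bs.append([*p[:2],a,b])
bs=np.array(bs); print('bar y med',np.median(bs[:,1]),'slope deg',np.degrees(np.polyfit(bs[:,0],bs[:,1],1)[0]),bs[::4])
d=np.diff(g[110:140,284].astype(int));print('end row',d); r=110+np.abs(d).argmax()+.5
print('bar end x',loc(onz(c,(284.5,r),T[2,3]+.028)))
# hole
sub=im[165:198,320:354]; cv2.imwrite('pics/hole.png',cv2.resize(np.hstack([sub]),(600,582),interpolation=0))
# bracket edges, gray mask
m=(hsv[:,:,1]<75).astype(np.uint8)
for nm,xs in(('top',list(range(310,368,3))+list(range(192,215,3))),('bot',list(range(310,368,3))+list(range(192,212,3)))):
    P=[]
    for x in xs:
        q=np.nonzero(m[135:225,x])[0]
        if len(q): P.append(onz(c,(x,135+(q.min()-.5 if nm=='top' else q.max()+.5)),.1))
    P=np.array(P); k=np.polyfit(P[:,0],P[:,1],1); res=P[:,1]-np.polyval(k,P[:,0]); ok=abs(res)<.003
    k=np.polyfit(P[ok,0],P[ok,1],1); print(nm,'yaw',np.degrees(np.arctan(k[0])),k,'res',np.std((P[:,1]-np.polyval(k,P[:,0]))[ok]))
for u in((337,181),(233,182)): print(onz(c,u,.1),onz(c,u,.112))
km=((hsv[:,:,2]<45)*255).astype(np.uint8); km[:, :205]=0;km[:,250:]=0;km[:140]=0;km[240:]=0
n,l,s,ce=cv2.connectedComponentsWithStats(km);i=1+s[1:,4].argmax();print(s[i],ce[i],cv2.minAreaRect(np.argwhere(l==i)[:,::-1].astype(np.float32)))
E
python3 m2.py
```

```text
bar y med 0.0007492120545676581 slope deg 0.57810236176333 [[  0.0674   0.0007 262.5    307.5   ]
 [  0.0606   0.0023 272.5    306.5   ]
 [  0.0535  -0.001  250.5    309.5   ]
 [  0.0463   0.0007 262.5    307.5   ]
 [  0.0389   0.0007 263.5    306.5   ]]
end row [  6   0  -1  -2  -8  -5  -3  -6 -14 -22 -31 -16 -14  -7  16  37  24  13
   8   8   4   5   0  -2   2  -1   0   1  -1]
bar end x [ 0.0706  0.0006 -0.028 ]
top yaw -16.52353585593013 [-0.2967  0.4083] res 0.0004184169467254482
bot yaw -18.55742728616175 [-0.3357  0.3619] res 0.0003989455919146689
[0.5797 0.2029 0.1   ] [0.5787 0.2057 0.112 ]
[0.4877 0.2272 0.1   ] [0.49   0.2292 0.112 ]
[216 149  23  82 746] [227.9678 183.811 ] ((226.52810668945312, 189.45504760742188), (17.444873809814453, 81.20398712158203), 5.440332412719727)
```

```bash
cat >/dev/null; ls pics
```

```text
crop0.png
hole.png
s0.png
st0.png
t0.png
w0.png
w1.png
w2.png
```

View pics/hole.png

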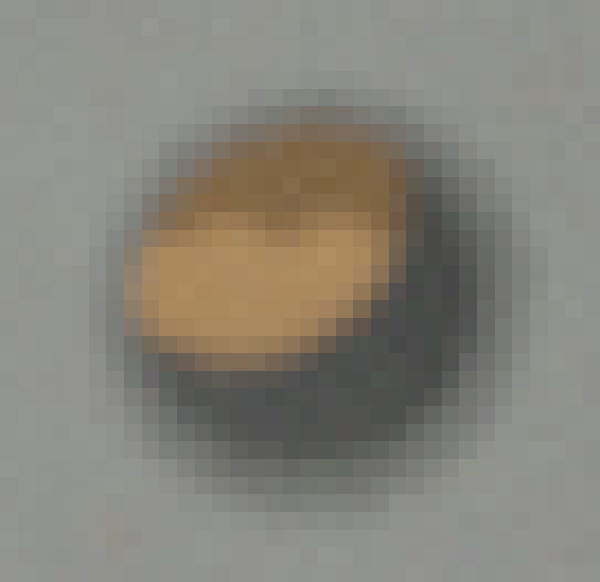

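Hole rim in the crop centres at about (337.4,181.6) in the full image. To cancel the camera's calibration bias, I turn the tool half round (the bar is symmetric) and look at the hole again.

>>> carry_out(rows=[[0, 0, 0, 0, 0, 0.12], [0, 0, 0, 0, 0, 0.3], [0, 0, 0, 0, 0, 0.48], [0, 0, 0, 0, 0, 0.66], [0, 0, 0, 0, 0, 0.84], [0, 0, 0, 0, 0, 1.02], [0, 0, 0, 0, 0, 1.2], [0, 0, 0, 0, 0, 1.38]])

```text
clock: 8.0
tool_pos: [0.5309, 0.2072, 0.2788]
orientation: [-180.0, -0.0, -4.8]
force: [-0.6, 0.7, -5.5]
opening: 0.0158
gripper_force: 30.0
```

>>> carry_out(rows=[[0, 0, 0, 0, 0, 0.18], [0, 0, 0, 0, 0, 0.36], [0, 0, 0, 0, 0, 0.54], [0, 0, 0, 0, 0, 0.72], [0, 0, 0, 0, 0, 0.9], [0, 0, 0, 0, 0, 1.08], [0, 0, 0, 0, 0, 1.26], [0, 0, 0, 0, 0, 1.44]])

```text
clock: 9.0
tool_pos: [0.5309, 0.2072, 0.2788]
orientation: [-180.0, 0.0, -87.3]
force: [0.2, 0.2, -4.7]
opening: 0.0159
gripper_force: 30.0
```

>>> carry_out(rows=[[0, 0, 0, 0, 0, 0.18], [0, 0, 0, 0, 0, 0.34], [0, 0, 0, 0, 0, 0.34], [0, 0, 0, 0, 0, 0.34]])

```text
clock: 9.5
tool_pos: [0.5309, 0.2075, 0.2787]
orientation: [-180.0, 0.0, -106.2]
force: [-0.1, 0.2, -5.0]
opening: 0.0157
gripper_force: 30.0
```

```bash
python3 -c "
from d import *
im,c=snap('wrist','w3.png'); delta([.530,.210,.28],-106.5); np.save('w3T.npy',c[2]); np.save('w3tool.npy',tool())
print(proj(c,[.5797,.2029,.1]))
b=cv2.imread('pics/w3.png');x,y=proj(c,[.5797,.2029,.1]).astype(int)
h=cv2.resize(b[y-25:y+25,x-25:x+25],(420,420),interpolation=0); print('crop origin',x-25,y-25)
cv2.imwrite('pics/v3.png',cv2.resize(np.hstack([b,h]),(793,340),interpolation=2) if 0 else np.hstack([b[:,:380],h]))
"
```

```text
at 9.55 [0.5308 0.2075 0.2787] [-180.      0.   -106.24] op 0.015479616235504203 F [ 0.1  0.3 -4.6]
delta [-0.0022  0.0015 -0.0013] [-0.0001  0.0001  0.0046]
[233.55726307 195.83162972]
crop origin 208 170
```

View pics/v3.png

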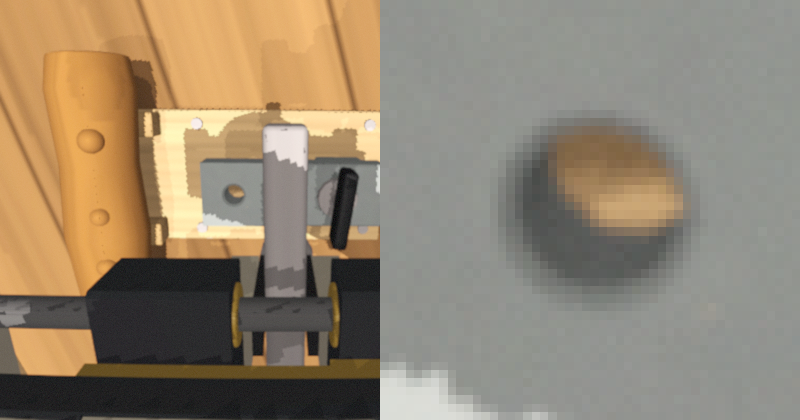

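Second view: hole at about (233.2,194.3), knob at (343,210), log at left; same bar columns 263–306. Computing the bias-free hole centre and stand yaw.

```bash
cat > m3.py <<'E'
from d import *
np.set_printoptions(precision=4,suppress=True)
K,k1,_=cam('wrist'); H=[];Kn=[]
for n,(u,v),knob in(('w2',(337,182),(205,250,140,240)),('w3',(233,194),(328,362,160,256))):
    im=cv2.imread(f'pics/{n}.png'); c=(K,k1,np.load(n+'T.npy')); T=np.load(n+'tool.npy')
    s=im[v-20:v+20,u-20:u+20].astype(int); ref=np.median(s.reshape(-1,3),0)
    m=(np.abs(s-ref).max(2)>22).astype(np.uint8); _,l,st,_=cv2.connectedComponentsWithStats(m); k=l[20,20] or 1+st[1:,4].argmax()
    cn,_=cv2.findContours((l==k).astype(np.uint8),0,1); e=cv2.fitEllipse(cv2.convexHull(cn[0]))
    px=np.array(e[0])+[u-20,v-20]; p=onz(c,px,.1); H.append(p); print(n,px,e[1],p)
    hsv=cv2.cvtColor(im,cv2.COLOR_BGR2HSV); x0,x1,y0,y1=knob
    g=cv2.cvtColor(im,cv2.COLOR_BGR2GRAY); km=(g[y0:y1,x0:x1]<45).astype(np.uint8); _,l,st,_=cv2.connectedComponentsWithStats(km); i=1+st[1:,4].argmax()
    P=np.argwhere(l==i)[:,::-1]+[x0,y0]; W=np.array([onz(c,q,.156)[:2] for q in P],np.float32); r=cv2.minAreaRect(W); w=cv2.fitLine(W,2,0,.01,.01).ravel(); Kn.append(w[2:]); print(' knob',st[i],r,'yaw',np.degrees(np.arctan2(w[1],w[0])),w[2:])
    # bracket lower image edge = true top edge at z=.1
    E=[]
    for x in (range(u-25,u+25,2)):
        col=g[v+24:v+45,x].astype(int); d=np.abs(np.diff(cv2.GaussianBlur(im[v+24:v+45,x].astype(np.float32).reshape(-1,1,3),(1,3),0)[:,0],axis=0)).sum(1); E.append(onz(c,(x,v+24+d.argmax()+.5),.1))
    E=np.array(E)[:,:2].astype(np.float32); w=cv2.fitLine(E,cv2.DIST_HUBER,0,.001,.001).ravel(); print(' edge yaw',np.degrees(np.arctan(w[1]/w[0])),np.std((E-w[2:])@[-w[1],w[0]]))
print('mean hole',np.mean(H,0),'half diff in tool3',T[:3,:3].T@(H[1]-H[0])/2,'knob',np.mean(Kn,0))
h=np.mean(H,0); kk=np.mean(Kn,0); print('stand yaw from knob',np.degrees(np.arctan2(*(h[:2]-kk)[::-1])),np.linalg.norm(h[:2]-kk))
E
python3 m3.py
```

```text
w2 [337.4071 181.6497] (21.546842575073242, 22.818687438964844) [0.5799 0.2022 0.1   ]
 knob [ 11   9  23  82 817] ((0.49154871702194214, 0.23110225796699524), (0.0644356906414032, 0.013145971111953259), 67.25469207763672) yaw 65.64587 [0.4934 0.2347]
 edge yaw -17.016422 0.004001276
w3 [233.1552 194.2392] (21.320070266723633, 22.257537841796875) [0.5796 0.2014 0.1   ]
 knob [   2    8   28   82 1225] ((0.4904667139053345, 0.22602413594722748), (0.06539688259363174, 0.014289491809904575), 66.96717834472656) yaw 68.82452 [0.4902 0.2254]
 edge yaw 1.1445439 0.0053936
mean hole [0.5797 0.2018 0.1   ] half diff in tool3 [ 0.0004  0.     -0.    ] knob [0.4918 0.23  ]
stand yaw from knob -17.829375825595108 0.09232933335778662
```

```bash
python3 -c "
from d import *
delta([.5797,.2018,.212],-106.8)"
```

```text
at 9.55 [0.5308 0.2075 0.2787] [-180.      0.   -106.24] op 0.015479616235504203 F [ 0.1  0.3 -4.6]
delta [-0.0082 -0.0485  0.0667] [-0.0001  0.0001  0.0098]
```

>>> carry_out(rows=[[-0.002, -0.015, 0.005, 0, 0, 0.005], [-0.005, -0.033, 0.02, 0, 0, 0.01], [-0.0082, -0.0485, 0.04, 0, 0, 0.01], [-0.0082, -0.0485, 0.055, 0, 0, 0.01], [-0.0082, -0.0485, 0.067, 0, 0, 0.01], [-0.0082, -0.0485, 0.067, 0, 0, 0.01], [-0.0082, -0.0485, 0.067, 0, 0, 0.01], [-0.0082, -0.0485, 0.067, 0, 0, 0.01]])

```text
clock: 10.55
tool_pos: [0.5799, 0.2022, 0.2126]
orientation: [-179.9, 0.1, -106.9]
force: [0.1, -0.0, -5.0]
opening: 0.0155
gripper_force: 30.0
```

```bash
python3 -c "
from d import *
delta([.5797,.2018,.128],-106.8)"
```

```text
at 10.55 [0.5799 0.2022 0.2126] [-1.7993e+02  8.0000e-02 -1.0693e+02] op 0.015468930721170903 F [ 0.1 -0.  -5. ]
delta [0.0006 0.0002 0.0846] [-0.0012  0.0014 -0.0023]
```

Well aligned; lowering gently, in stages, watching the force.

>>> carry_out(rows=[[0.0005, 0, 0.006, 0, 0, 0], [0.0005, 0, 0.012, 0, 0, 0], [0.0005, 0, 0.018, 0, 0, 0], [0.0005, 0, 0.023, 0, 0, 0], [0.0005, 0, 0.028, 0, 0, 0], [0.0005, 0, 0.033, 0, 0, 0], [0.0005, 0, 0.033, 0, 0, 0]])

```text
clock: 11.42
tool_pos: [0.5792, 0.2009, 0.1779]
orientation: [180.0, -0.1, -107.0]
force: [0.8, -2.3, -6.4]
opening: 0.0157
gripper_force: 30.0
```

>>> carry_out(rows=[[0, 0, 0.006, 0, 0, 0], [0, 0, 0.012, 0, 0, 0], [0, 0, 0.018, 0, 0, 0], [0, 0, 0.024, 0, 0, 0], [0, 0, 0.03, 0, 0, 0], [0, 0, 0.036, 0, 0, 0], [0, 0, 0.04, 0, 0, 0], [0, 0, 0.04, 0, 0, 0]])

```text
clock: 12.42
tool_pos: [0.5791, 0.201, 0.1376]
orientation: [179.9, -0.1, -107.0]
force: [0.6, -4.0, -7.4]
opening: 0.0157
gripper_force: 30.0
```

```bash
python3 -c "
from d import *
delta([.5797,.2018,.1275],-106.8); print(telemetry.get_obs()['moment'])"
```

```text
at 12.425 [0.5791 0.201  0.1376] [ 1.7995e+02 -5.0000e-02 -1.0697e+02] op 0.015692474304540672 F [ 0.6 -4.  -7.4]
delta [-0.0009 -0.0003  0.0101] [ 0.0009 -0.0009 -0.003 ]
[-1.87610934 -0.18302708  0.02408296]
```

>>> carry_out(rows=[[0.0005, 0, 0.001, 0, 0, 0], [0.001, 0, 0.003, 0, 0, 0], [0.001, 0, 0.005, 0, 0, 0], [0.001, 0, 0.007, 0, 0, 0], [0.001, 0, 0.008, 0, 0, 0], [0.001, 0, 0.009, 0, 0, 0], [0.001, 0, 0.009, 0, 0, 0]])

```text
clock: 13.3
tool_pos: [0.5792, 0.2005, 0.1294]
orientation: [180.0, 0.0, -107.0]
force: [-0.2, -2.2, -4.5]
opening: 0.0158
gripper_force: 30.0
```

>>> carry_out(rows=[[0.0005, 0, 0.0005, 0, 0, 0], [0.0005, 0, 0.001, 0, 0, 0], [0.0005, 0, 0.0015, 0, 0, 0], [0.0005, 0, 0.002, 0, 0, 0], [0.0005, 0, 0.0025, 0, 0, 0], [0.0005, 0, 0.0025, 0, 0, 0]])

```text
clock: 14.05
tool_pos: [0.5792, 0.2001, 0.1276]
orientation: [-180.0, 0.0, -106.9]
force: [-3.1, 0.8, 1.3]
opening: 0.0157
gripper_force: 30.0
```

>>> carry_out(rows=[[0, 0, 0.0007, 0, 0, 0], [0, 0, 0.0007, 0, 0, 0]])

```text
clock: 14.3
tool_pos: [0.5793, 0.2001, 0.1276]
orientation: [-179.9, 0.0, -106.9]
force: [-4.7, 0.6, 6.6]
opening: 0.0159
gripper_force: 30.0
```

>>> carry_out(rows=[[0, 0, 0, 0, 0, 0], [0, 0, 0, 0, 0, 0], [0, 0, 0, 0, 0, 0], [0, 0, -0.005, 0, 0, 0], [0, 0, -0.03, 0, 0, 0], [0, 0, -0.07, 0, 0, 0], [0, 0.02, -0.1, 0, 0, 0], [0, 0.02, -0.1, 0, 0, 0]], grip=0)

```text
clock: 15.3
tool_pos: [0.5606, 0.2067, 0.2298]
orientation: [-179.8, 0.2, -106.9]
force: [0.2, 0.2, 0.2]
opening: 0.0439
gripper_force: 0.0
```

```bash
python3 -c "
from d import *
im,c=snap('wrist','w4.png');b,_=snap('scene','s4.png');  np.save('w4T.npy',c[2]); np.save('w4tool.npy',tool())
cv2.imwrite('pics/v4.png',np.hstack([cv2.imread('pics/w4.png')[:,100:500],cv2.resize(cv2.imread('pics/s4.png')[140:320,250:420],(397,420),interpolation=2)]))
delta([.491,.2286,.2],-113)"
```

```text
at 15.4 [0.5599 0.2059 0.2267] [-1.7998e+02  5.0000e-02 -1.0694e+02] op 0.04390724005371566 F [-0.6 -0.2  0.2]
delta [-0.0016  0.0725  0.0267] [-0.0003  0.0009  0.1057]
```

View pics/v4.png

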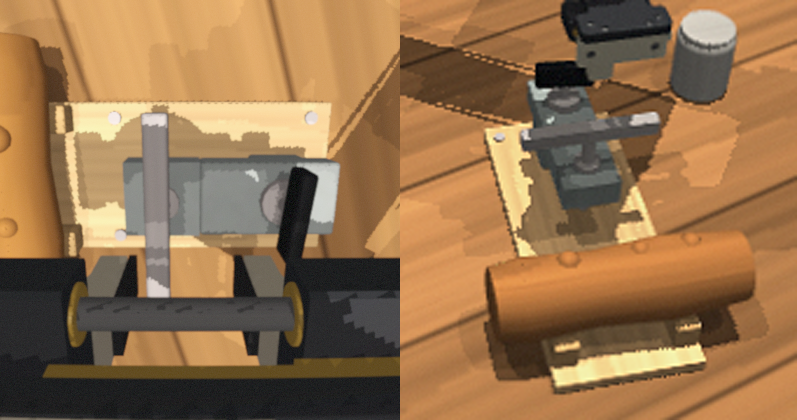

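The rest stands in the bracket, bar along the log, collar down. Knob at about (397,215) in the wrist picture. Measuring bar yaw and the knob.

```bash
python3 -c "
from d import *
K,k1,_=cam('wrist'); c=(K,k1,np.load('w4T.npy')); im=cv2.imread('pics/w4.png'); g=cv2.cvtColor(im,cv2.COLOR_BGR2GRAY)
hsv=cv2.cvtColor(im,cv2.COLOR_BGR2HSV)
P=[];W=[]
for y in range(125,290,4):
  if 155<y<238: continue
  q=np.nonzero(hsv[y,230:290,1]<75)[0]
  if len(q)>15: P.append(onz(c,(230+(q.min()+q.max())/2,y),.156)); W.append(len(q))
P=np.array(P)[:,:2].astype(np.float32); w=cv2.fitLine(P,cv2.DIST_HUBER,0,.001,.001).ravel(); print('bar yaw',np.degrees(np.arctan(w[1]/w[0])),w[2:],np.std((P-w[2:])@[-w[1],w[0]]),W[::4])
km=(g[160:256,370:425]<42).astype(np.uint8); _,l,st,_=cv2.connectedComponentsWithStats(km); i=1+st[1:,4].argmax(); print(st[i])
Q=np.argwhere(l==i)[:,::-1]+[370,160]; V=np.array([onz(c,q,.156)[:2] for q in Q],np.float32); print(cv2.minAreaRect(V))
b=[onz(c,u,.015)[:2] for u in ((215,118),(411,118))]; d=b[1]-b[0]; print('screws yaw',np.degrees(np.arctan2(-d[1],-d[0])),np.linalg.norm(d))
"
```

```text
bar yaw 69.60728 [0.58591396 0.20962268] 0.0027355014 [26, 26, 23, 28, 27, 30]
[   7    7   40   89 2246]
((0.49128106236457825, 0.22259141504764557), (0.059447795152664185, 0.01764916628599167), 67.02110290527344)
screws yaw -16.793247970106833 0.19007493728648692
```

```bash
python3 -c "
from d import *
K,k1,_=cam('wrist'); c=(K,k1,np.load('w4T.npy'))
for a,b in(((242,118),(247,290)),((267,118),(270,290))):
  d=onz(c,a,.156)-onz(c,b,.156);print(np.degrees(np.arctan2(d[1],d[0])))
delta([.4895,.2275,.20],-113)"
```

```text
-107.06821300347315
-106.6647900842976
at 15.4 [0.5599 0.2059 0.2267] [-1.7998e+02  5.0000e-02 -1.0694e+02] op 0.04390724005371566 F [-0.6 -0.2  0.2]
delta [-0.0001  0.0736  0.0267] [-0.0003  0.0009  0.1057]
```

>>> carry_out(rows=[[0, 0.02, 0, 0, 0, 0.03], [0, 0.045, 0, 0, 0, 0.07], [0, 0.065, 0.005, 0, 0, 0.105], [0, 0.0735, 0.015, 0, 0, 0.105], [0, 0.0735, 0.025, 0, 0, 0.105], [0, 0.0735, 0.027, 0, 0, 0.105], [0, 0.0735, 0.027, 0, 0, 0.105]])

```text
clock: 16.27
tool_pos: [0.4901, 0.2269, 0.1989]
orientation: [180.0, -0.0, -113.0]
force: [0.2, -0.3, 0.4]
opening: 0.0441
gripper_force: 0.0
```

```bash
python3 -c "
from d import *
im,c=snap('wrist','w5.png')
delta([.4895,.2275,.124],-113)
K,k1,_=c; g=cv2.cvtColor(im,cv2.COLOR_RGB2GRAY); km=(g[:256]<42).astype(np.uint8); n,l,st,_=cv2.connectedComponentsWithStats(km)
for i in range(1,n):
  if st[i,4]>300:
    V=np.array([onz(c,q,.156)[:2] for q in np.argwhere(l==i)[:,::-1]],np.float32); print(st[i],cv2.minAreaRect(V))
"
```

```text
at 16.325 [0.4901 0.227  0.1992] [-1.8000e+02 -2.0000e-02 -1.1299e+02] op 0.04392182936571853 F [-1.   0.5 -0.4]
delta [-0.0002  0.0008  0.0752] [-0.     -0.0004  0.0001]
[ 280  178   20   78 1339] ((0.48364564776420593, 0.21676912903785706), (0.04517082870006561, 0.010475806891918182), 66.79727935791016)
```

>>> carry_out(rows=[[0, 0.0015, 0.015, 0, 0, 0], [0, 0.0015, 0.035, 0, 0, 0], [0, 0.0015, 0.055, 0, 0, 0], [0, 0.0015, 0.068, 0, 0, 0], [0, 0.0015, 0.075, 0, 0, 0], [0, 0.0015, 0.075, 0, 0, 0]])

```text
clock: 17.08
tool_pos: [0.4882, 0.2277, 0.1241]
orientation: [180.0, -0.0, -113.0]
force: [-0.1, 0.4, 0.2]
opening: 0.0438
gripper_force: 0.0
```

>>> carry_out(rows=[[0, 0, 0, 0, 0, 0], [0, 0, 0, 0, 0, 0], [0, 0, 0, 0, 0, 0], [0, 0, 0, 0, 0, 0]], grip=-1)

```text
clock: 17.58
tool_pos: [0.488, 0.228, 0.1246]
orientation: [180.0, 0.0, -113.0]
force: [-2.5, 0.7, 1.3]
opening: 0.0117
gripper_force: 30.0
```

>>> carry_out(rows=[[0, 0, 0, 0, 0, 0.08], [0, 0, 0, 0, 0, 0.18], [0, 0, 0, 0, 0, 0.28], [0, 0, 0, 0, 0, 0.38], [0, 0, 0, 0, 0, 0.48], [0, 0, 0, 0, 0, 0.58], [0, 0, 0, 0, 0, 0.68], [0, 0, 0, 0, 0, 0.78]])

```text
clock: 18.58
tool_pos: [0.4882, 0.2278, 0.1246]
orientation: [-180.0, 0.0, -157.8]
force: [-0.4, 0.2, 2.4]
opening: 0.0121
gripper_force: 30.0
```

```bash
python3 -c "
from d import *
delta([.488,.228,.124],-181);print(telemetry.get_obs()['moment'])"
```

```text
at 18.575 [0.4882 0.2278 0.1246] [-1.8000e+02  1.0000e-02 -1.5784e+02] op 0.012064949757289872 F [-0.4  0.2  2.4]
delta [0.0001 0.0003 0.0006] [0.000e+00 2.000e-04 4.042e-01]
[-0.00949111  0.23933813  0.11485477]
```

>>> carry_out(rows=[[0, 0, 0, 0, 0, 0.08], [0, 0, 0, 0, 0, 0.16], [0, 0, 0, 0, 0, 0.24], [0, 0, 0, 0, 0, 0.31], [0, 0, 0, 0, 0, 0.36], [0, 0, 0, 0, 0, 0.4], [0, 0, 0, 0, 0, 0.42], [0, 0, 0, 0, 0, 0.42]])

```text
clock: 19.58
tool_pos: [0.4883, 0.2276, 0.1246]
orientation: [-180.0, 0.0, 178.3]
force: [-1.8, -1.8, 3.5]
opening: 0.0117
gripper_force: 30.0
```

```bash
python3 -c "
from d import *
delta([.488,.228,.124],-181.3);print(telemetry.get_obs()['moment'])"
```

```text
at 19.575 [0.4883 0.2276 0.1246] [-1.7998e+02  1.0000e-02  1.7832e+02] op 0.011695520128100784 F [-1.8 -1.8  3.5]
delta [0.0003 0.0004 0.0006] [-0.0003  0.0001 -0.0067]
[-0.57769115  0.29665487  0.38190792]
```

>>> carry_out(rows=[[0, 0, 0, 0, 0, 0.02], [0, 0, 0, 0, 0, 0.04], [0, 0, 0, 0, 0, 0.06], [0, 0, 0, 0, 0, 0.06]])

```text
clock: 20.08
tool_pos: [0.4884, 0.2276, 0.1246]
orientation: [-180.0, 0.0, 174.8]
force: [-1.7, -2.8, 6.4]
opening: 0.0125
gripper_force: 31.6
```

```bash
python3 -c "
from d import *
delta([.488,.228,.124],-181.3);print(telemetry.get_obs()['moment'])"
```

```text
at 20.075 [0.4884 0.2276 0.1246] [-1.7998e+02  2.0000e-02  1.7482e+02] op 0.012532980540156136 F [-1.7 -2.8  6.4]
delta [0.0004 0.0003 0.0006] [-0.0004  0.0003 -0.0677]
[-1.00755972  0.26012781  0.76106388]
```

Moment rises steeply and the pads begin to slip: the knob is at its stop. Release and lift.

>>> carry_out(rows=[[0, 0, 0, 0, 0, 0], [0, 0, 0, 0, 0, 0], [0, 0, 0, 0, 0, 0], [0, 0, -0.01, 0, 0, 0], [0, 0, -0.04, 0, 0, 0], [0, 0, -0.08, 0, 0, 0], [0, 0, -0.12, 0, 0, 0], [0, 0, -0.14, 0, 0, 0]], grip=0)

```text
clock: 21.08
tool_pos: [0.489, 0.2282, 0.2677]
orientation: [179.8, 0.2, 174.8]
force: [0.4, 0.3, -0.4]
opening: 0.0436
gripper_force: 0.0
```

>>> carry_out(rows=[[-0.04, 0, 0, 0, 0, 0], [-0.08, 0, 0, 0, 0, 0], [-0.08, 0, 0, 0, 0, 0], [-0.08, 0, 0, 0, 0, 0]])

```text
clock: 21.58
tool_pos: [0.5677, 0.2204, 0.2644]
orientation: [-180.0, -0.0, 174.8]
force: [-0.5, 0.0, 0.3]
opening: 0.0438
gripper_force: 0.0
```

```bash
python3 -c "
from d import *
im,c=snap('wrist','w6.png');b,_=snap('scene','s6.png');t,_=snap('top','t6.png')
cv2.imwrite('pics/v6.png',np.hstack([cv2.resize(im,(400,300)),cv2.resize(b[140:270,260:433],(400,300),interpolation=2)])[:,:,::-1])
delta([.488,.228,.124],-181.3)"
```

```text
at 21.725 [0.5673 0.2207 0.2649] [1.7997e+02 2.0000e-02 1.7486e+02] op 0.04354100910771447 F [-0.3  0.   0.3]
delta [7.970e-02 1.000e-04 1.409e-01] [ 0.0005  0.0004 -0.067 ]
```

View pics/v6.png

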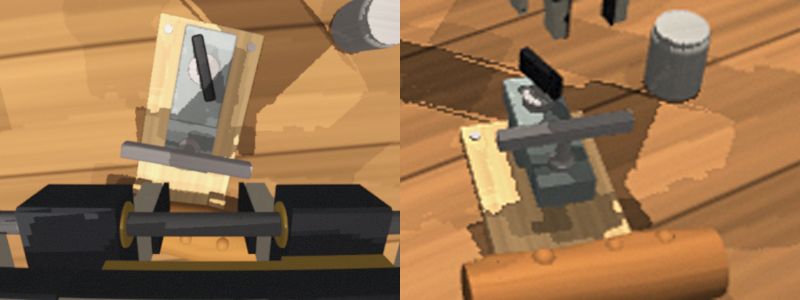

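Rest seated, bar unmoved at wrist (187,160), and knob turned at (203,68). Checking the knob's angle numerically.

```bash
python3 -c "
from d import *
im=cv2.cvtColor(cv2.imread('pics/w6.png'),cv2.COLOR_BGR2GRAY); c=cam('wrist')
km=(im[40:150,255:310]<48).astype(np.uint8); _,l,st,_=cv2.connectedComponentsWithStats(km); i=1+st[1:,4].argmax(); print(st[i])
V=np.array([onz(c,q+[255,40],.156)[:2] for q in np.argwhere(l==i)[:,::-1]],np.float32); print(cv2.minAreaRect(V))
for a,b in(((172,200),(347,230)),((172,222),(347,247))):
  d=onz(c,a,.156)-onz(c,b,.156);print('bar',np.degrees(np.arctan2(d[1],d[0])))
"
```

```text
[ 24  60  23  42 369]
((0.5047955513000488, 0.23181742429733276), (0.029228869825601578, 0.010840699076652527), 6.9154157638549805)
bar -105.33166605424216
bar -103.77352707099101
```

```bash
python3 -c "
from d import *
b=cv2.imread('pics/w6.png'); im=cv2.cvtColor(b,cv2.COLOR_BGR2GRAY); c=cam('wrist')
for t in(60,70,80):
  km=(im[40:150,255:310]<t).astype(np.uint8); _,l,st,_=cv2.connectedComponentsWithStats(km); i=1+st[1:,4].argmax()
  V=np.array([onz(c,q+[255,40],.156)[:2] for q in np.argwhere(l==i)[:,::-1]],np.float32); w=cv2.fitLine(V,2,0,.01,.01).ravel(); print(t,st[i],cv2.minAreaRect(V),np.degrees(np.arctan(w[1]/w[0])))
cv2.imwrite('pics/v7.png',np.hstack([cv2.resize(b[40:150,240:340],(545,600),interpolation=0)]))
"
```

```text
60 [ 14   9  33  93 637] ((0.4888160824775696, 0.22990265488624573), (0.06200225278735161, 0.011366050690412521), 6.886343479156494) 7.820035
70 [ 14   9  34  94 830] ((0.4888780117034912, 0.22981062531471252), (0.06221494451165199, 0.01190274115651846), 7.543292045593262) 8.01223
80 [  14    8   34   95 1201] ((0.48881328105926514, 0.23011338710784912), (0.06243753433227539, 0.012493700720369816), 6.988970756530762) 7.748126
```

View pics/v7.png

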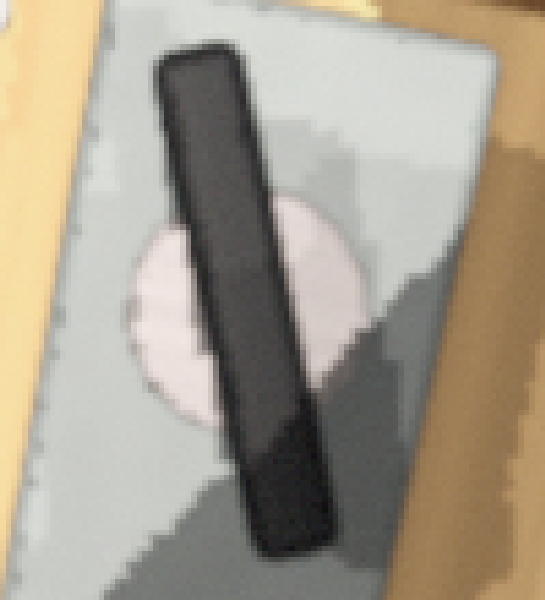

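The knob is at yaw ≈7.3°, i.e. about 1.15 rad: it slipped in the pads short of the 1.3 stop. I regrip it squarely and turn on.

```bash
python3 -c "
from d import *
delta([.4885,.2285,.124],-172.7)"
```

```text
at 21.725 [0.5673 0.2207 0.2649] [1.7997e+02 2.0000e-02 1.7486e+02] op 0.04354100910771447 F [-0.3  0.   0.3]
delta [0.0793 0.0006 0.1409] [ 0.0005  0.0005 -0.2171]
```

>>> carry_out(rows=[[0.04, 0.0005, 0, 0, 0, -0.1], [0.079, 0.0005, 0, 0, 0, -0.217], [0.079, 0.0005, 0.03, 0, 0, -0.217], [0.079, 0.0005, 0.07, 0, 0, -0.217], [0.079, 0.0005, 0.11, 0, 0, -0.217], [0.079, 0.0005, 0.13, 0, 0, -0.217], [0.079, 0.0005, 0.14, 0, 0, -0.217], [0.079, 0.0005, 0.141, 0, 0, -0.217]])

```text
clock: 22.72
tool_pos: [0.4891, 0.2283, 0.1236]
orientation: [-180.0, 0.0, -172.7]
force: [0.2, -0.7, 0.1]
opening: 0.0434
gripper_force: 0.0
```

>>> carry_out(rows=[[0, 0, 0, 0, 0, 0], [0, 0, 0, 0, 0, 0], [0, 0, 0, 0, 0, 0], [0, 0, 0, 0, 0, 0]], grip=-1)

```text
clock: 23.22
tool_pos: [0.4895, 0.2278, 0.1237]
orientation: [-180.0, 0.0, -172.7]
force: [1.2, -1.3, 0.3]
opening: 0.012
gripper_force: 30.0
```

```bash
python3 -c "
from d import *
delta([.4885,.2285,.124],178.7);print(telemetry.get_obs()['moment'])"
```

```text
at 23.225 [0.4895 0.2278 0.1237] [-1.7997e+02  2.0000e-02 -1.7273e+02] op 0.011950172473955488 F [ 1.2 -1.3  0.3]
delta [ 0.0009  0.0008 -0.0003] [-0.0005  0.0004  0.1496]
[-0.13516285 -0.26081381  0.02968914]
```

Squarely gripped at yaw −172.7. Turning in small steps, watching moment and opening.

>>> carry_out(rows=[[0, 0, 0, 0, 0, 0.03], [0, 0, 0, 0, 0, 0.06], [0, 0, 0, 0, 0, 0.09], [0, 0, 0, 0, 0, 0.12], [0, 0, 0, 0, 0, 0.15], [0, 0, 0, 0, 0, 0.15]])

```text
clock: 23.98
tool_pos: [0.4895, 0.2277, 0.1237]
orientation: [-180.0, 0.0, 178.6]
force: [0.6, -5.3, 6.2]
opening: 0.0119
gripper_force: 30.0
```

```bash
python3 -c "
from d import *
delta([.4885,.2285,.124],178.7);print(telemetry.get_obs()['moment'])"
```

```text
at 23.975 [0.4895 0.2277 0.1237] [-1.7996e+02  1.0000e-02  1.7859e+02] op 0.011892887909457356 F [ 0.6 -5.3  6.2]
delta [ 0.001   0.0008 -0.0003] [-0.0008  0.0003 -0.0019]
[-1.95430809 -0.57835168  0.17986928]
```

>>> carry_out(rows=[[0, 0, 0, 0, 0, 0.03], [0, 0, 0, 0, 0, 0.06], [0, 0, 0, 0, 0, 0.1], [0, 0, 0, 0, 0, 0.14], [0, 0, 0, 0, 0, 0.14]])

```text
clock: 24.6
tool_pos: [0.49, 0.2277, 0.1237]
orientation: [-179.9, 0.1, 170.6]
force: [4.3, -6.8, 3.2]
opening: 0.0135
gripper_force: 33.3
```

```bash
python3 -c "
from d import *
delta([.4885,.2285,.124],178.7);print(telemetry.get_obs()['moment'])"
```

```text
at 24.6 [0.49   0.2277 0.1237] [-1.7995e+02  7.0000e-02  1.7064e+02] op 0.013497235455579314 F [ 4.3 -6.8  3.2]
delta [ 0.0016  0.0006 -0.0003] [-0.001   0.0012 -0.1407]
[-2.22754394 -1.57129321  0.86787197]
```

>>> carry_out(rows=[[0, 0, 0, 0, 0, 0], [0, 0, 0, 0, 0, 0], [0, 0, 0, 0, 0, 0], [0, 0, -0.01, 0, 0, 0], [0, 0, -0.04, 0, 0, 0], [0, 0, -0.08, 0, 0, 0], [-0.04, 0, -0.12, 0, 0, 0], [-0.08, 0, -0.14, 0, 0, 0]], grip=0)

```text
clock: 25.6
tool_pos: [0.5698, 0.2157, 0.2675]
orientation: [179.8, 0.2, 170.7]
force: [-0.1, 0.9, -0.7]
opening: 0.0437
gripper_force: 0.0
```

>>> carry_out(rows=[[0, 0, 0, 0, 0, 0], [0, 0, 0, 0, 0, 0]])

```text
clock: 25.85
tool_pos: [0.5677, 0.215, 0.2631]
orientation: [-180.0, -0.0, 170.6]
force: [-0.0, 0.6, -0.6]
opening: 0.0439
gripper_force: 0.0
```

```bash
python3 -c "
from d import *
im,c=snap('wrist','w8.png'); b=cv2.imread('pics/w8.png'); im=cv2.cvtColor(b,cv2.COLOR_BGR2GRAY)
u=proj(c,[.4885,.2285,.156]).astype(int); x0,y0=u[0]-32,max(u[1]-60,0); print(u)
for t in(60,70,80):
  km=(im[y0:y0+115,x0:x0+64]<t).astype(np.uint8); _,l,st,_=cv2.connectedComponentsWithStats(km); i=1+st[1:,4].argmax()
  V=np.array([onz(c,q+[x0,y0],.156)[:2] for q in np.argwhere(l==i)[:,::-1]],np.float32); w=cv2.fitLine(V,2,0,.01,.01).ravel(); print(t,st[i],cv2.minAreaRect(V),np.degrees(np.arctan(w[1]/w[0])))
delta([.4885,.2285,.124],178.7)
s,_=snap('scene','s8.png')
cv2.imwrite('pics/v8.png',np.hstack([b[:260,130:530],cv2.resize(s[140:270,260:433],(346,260),interpolation=2)[:,:,::-1]]))"
```

```text
[282  94]
60 [ 15  14  39  93 694] ((0.4890706241130829, 0.22955089807510376), (0.06180233880877495, 0.011321277357637882), 6.942836761474609) 8.398032
70 [ 15  14  40  93 867] ((0.4891490042209625, 0.22957992553710938), (0.062021102756261826, 0.012043659575283527), 7.274077415466309) 8.019616
80 [  15   14   40   94 1157] ((0.48917487263679504, 0.22932139039039612), (0.06236995756626129, 0.012503108009696007), 8.267592430114746) 7.8370047
at 25.9 [0.5674 0.215  0.263 ] [-1.7997e+02 -6.0000e-02  1.7064e+02] op 0.04383050991235679 F [ 0.1  0.1 -0.3]
delta [0.0799 0.0005 0.139 ] [-0.0004 -0.001  -0.1406]
```

View pics/v8.png

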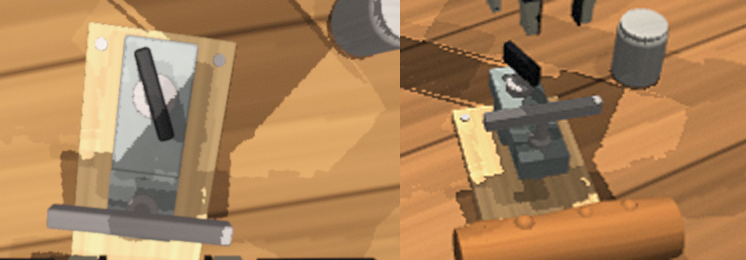

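Knob again at the same angle (wrist (284,95)), rest unmoved. Same place twice suggests the stop; I check its angle against the bracket's edges in the same picture with a line detector.

```bash
python3 -c "
from d import *
K,k1,_=cam('wrist')
for n in('w8','w2','w3'):
  g=cv2.imread(f'pics/{n}.png',0); c=cam('wrist') if n=='w8' else (K,k1,np.load(n+'T.npy'))
  L=cv2.createLineSegmentDetector().detect(g)[0][:,0]; print(n)
  for s in L:
    ln=np.hypot(s[2]-s[0],s[3]-s[1])
    if ln<38 or max(s[1],s[3])>245: continue
    r=[]
    for z in(.015,.1,.156):
      a,b=onz(c,s[:2],z),onz(c,s[2:],z); d=a-b; r.append(np.degrees(np.arctan2(d[1],d[0]))%180)
    print(np.round(s),'yaw z015,100,156',np.round(r,1))
"
```

```text
w8
[287. 139. 262.  52.] yaw z015,100,156 [6.9 6.9 6.9]
[280.  48. 295. 103.] yaw z015,100,156 [7. 7. 7.]
[282. 212. 335. 219.] yaw z015,100,156 [73.6 73.6 73.6]
[297. 241. 258. 238.] yaw z015,100,156 [76.8 76.8 76.8]
[218.  24. 215.  76.] yaw z015,100,156 [163.6 163.6 163.6]
[362. 227. 179. 209.] yaw z015,100,156 [74.7 74.7 74.7]
[359.  40. 317.  35.] yaw z015,100,156 [74.6 74.6 74.6]
[203. 205. 254. 210.] yaw z015,100,156 [75. 75. 75.]
[341. 186. 365.  43.] yaw z015,100,156 [163.4 163.4 163.4]
[247. 161. 279. 124.] yaw z015,100,156 [130. 130. 130.]
[558. 184. 344. 218.] yaw z015,100,156 [90.1 90.1 90.1]
[215.  77. 209. 149.] yaw z015,100,156 [162.9 162.9 162.9]
[192. 201. 190. 161.] yaw z015,100,156 [170.6 170.6 170.6]
[414. 100. 384. 130.] yaw z015,100,156 [128.4 128.4 128.4]
[457.  52. 425.  87.] yaw z015,100,156 [129.5 129.5 129.5]
[242. 151. 253.  36.] yaw z015,100,156 [163.2 163.2 163.2]
[208. 156. 205. 203.] yaw z015,100,156 [163.6 163.6 163.6]
[143. 244. 200. 235.] yaw z015,100,156 [90.2 90.2 90.2]
[324.  78. 309. 177.] yaw z015,100,156 [163.2 163.2 163.2]
[212.  62.   0. 10
[... 3732 characters left out ...]
015,100,156 [90.1 90.1 90.1]
[ -0.  92.  65. 237.] yaw z015,100,156 [89.9 89.9 89.9]
[ 68.  49. 108.  51.] yaw z015,100,156 [159.5 159.5 159.5]
[172. 107. 135.   0.] yaw z015,100,156 [90. 90. 90.]
[308. 172. 307. 223.] yaw z015,100,156 [74.4 74.4 74.4]
[265. 156. 266. 224.] yaw z015,100,156 [73.8 73.8 73.8]
[517.   0. 522.  40.] yaw z015,100,156 [90.8 90.8 90.8]
[134. 168. 132.  87.] yaw z015,100,156 [69.1 69.1 69.1]
[345. 175. 334. 243.] yaw z015,100,156 [67.1 67.1 67.1]
[143. 217. 135. 168.] yaw z015,100,156 [77.6 77.6 77.6]
[525. 113. 516.  37.] yaw z015,100,156 [89.9 89.9 89.9]
[ 56. 157.  41.  89.] yaw z015,100,156 [77.2 77.2 77.2]
[303. 232. 304. 173.] yaw z015,100,156 [74.1 74.1 74.1]
```

Stand x axis is −16.7°, the knob 7.0° → 1.157 rad after release, though the held geometry (tool 170.6°, opening 13.5 mm) implies it was at ≈1.3 while held. I regrip, turn to the stop, and look while holding to see whether it slips or springs back.

>>> carry_out(rows=[[0.04, 0.0005, 0, 0, 0, -0.12], [0.08, 0.0005, 0.01, 0, 0, -0.285], [0.08, 0.0005, 0.04, 0, 0, -0.285], [0.08, 0.0005, 0.08, 0, 0, -0.285], [0.08, 0.0005, 0.11, 0, 0, -0.285], [0.08, 0.0005, 0.13, 0, 0, -0.285], [0.08, 0.0005, 0.139, 0, 0, -0.285], [0.08, 0.0005, 0.139, 0, 0, -0.285]])

```text
clock: 26.95
tool_pos: [0.4889, 0.2286, 0.1242]
orientation: [-180.0, -0.0, -173.0]
force: [-0.4, -1.3, 1.3]
opening: 0.0436
gripper_force: 0.0
```

>>> carry_out(rows=[[0, 0, 0, 0, 0, 0], [0, 0, 0, 0, 0, 0], [0, 0, 0, 0, 0, 0], [0, 0, 0, 0, 0, 0.03], [0, 0, 0, 0, 0, 0.07], [0, 0, 0, 0, 0, 0.11], [0, 0, 0, 0, 0, 0.15], [0, 0, 0, 0, 0, 0.15]], grip=-1)

```text
clock: 27.95
tool_pos: [0.4896, 0.2276, 0.1247]
orientation: [-179.9, 0.0, 178.3]
force: [1.9, -4.2, 2.6]
opening: 0.0118
gripper_force: 29.9
```

```bash
cat > kn.py <<'E'
from d import *
import sys
def look(f):
    im,c=snap('wrist',f); g=cv2.cvtColor(im,cv2.COLOR_RGB2GRAY); u=proj(c,[.4885,.2285,.156]); o=telemetry.get_obs()
    print(f,'t',o['clock'],np.round(o['tool_pos'],4),'toolyaw',round(o['orientation'][2],1),'op',round(o['opening'],4),'Mz',np.round(o['moment'],2))
    for s in cv2.createLineSegmentDetector().detect(g)[0][:,0]:
        mid=(s[:2]+s[2:])/2; ln=np.hypot(s[2]-s[0],s[3]-s[1])
        if abs(mid[0]-u[0])<50 and ln>25 and abs(s[3]-s[1])>20 and max(s[1],s[3])<262:
            d=onz(c,s[:2],.156)-onz(c,s[2:],.156); y=np.degrees(np.arctan2(d[1],d[0]))%180
            if y<25 or y>150: print(np.round(s),round(y,1))
look(sys.argv[1])
E
python3 kn.py w9.png
```

```text
w9.png t 28.0 [0.4896 0.2276 0.1247] toolyaw 178.3 op 0.012 Mz [-1.67 -0.71  0.1 ]
[268. 253. 269. 214.] 175.3
[298. 209. 300. 254.] 1.8
[240. 190. 248. 159.] 162.6
```

While held, the knob lies at ≈178.5° (1.30 rad): it does reach the stop. Releasing now, square in the pads, and looking before lifting.

>>> carry_out(rows=[[0, 0, 0, 0, 0, 0.02], [0, 0, 0, 0, 0, 0.02]])

```text
clock: 28.25
tool_pos: [0.4896, 0.2276, 0.1247]
orientation: [-179.9, 0.0, 177.2]
force: [1.8, -4.5, 2.3]
opening: 0.0121
gripper_force: 30.1
```

>>> carry_out(rows=[[0, 0, 0, 0, 0, 0], [0, 0, 0, 0, 0, 0]], grip=0)

```text
clock: 28.5
tool_pos: [0.4893, 0.2288, 0.1244]
orientation: [180.0, -0.0, 177.2]
force: [-0.0, 0.1, 0.8]
opening: 0.0265
gripper_force: 0.0
```

```bash
python3 kn.py w10.png
```

```text
w10.png t 28.55 [0.4893 0.2289 0.1243] toolyaw 177.2 op 0.0303 Mz [ 0.06 -0.13 -0.08]
[223. 256. 241. 169.] 163.6
```

>>> carry_out(rows=[[0, 0, -0.005, 0, 0, 0], [0, 0, -0.03, 0, 0, 0], [0, 0, -0.07, 0, 0, 0], [-0.04, 0, -0.11, 0, 0, 0], [-0.08, 0, -0.14, 0, 0, 0], [-0.08, 0, -0.14, 0, 0, 0]])

```text
clock: 29.3
tool_pos: [0.5721, 0.2252, 0.2666]
orientation: [179.9, 0.2, 177.1]
force: [-0.9, 0.0, -1.2]
opening: 0.0437
gripper_force: 0.0
```

```bash
python3 kn.py w11.png
```

```text
w11.png t 29.35 [0.5701 0.2248 0.2647] toolyaw 177.2 op 0.0437 Mz [ 0.06 -0.01 -0.02]
[274. 100. 266.  45.] 6.2
[283.  42. 294. 109.] 7.0
[318.  88. 329.  48.] 163.6
[233. 148. 258.  27.] 163.2
[320.  89. 299. 172.] 163.4
[270.  47. 283. 123.] 6.9
[286.  84. 279.  44.] 7.0
[292. 117. 286.  87.] 8.6
```

The knob always settles at 7° (1.157) when let go at the stop: it is pushed back by the clamped shoe at sudden release. I'll turn to the stop again and ease the torque off slowly before opening, so it doesn't rebound.

>>> carry_out(rows=[[0.04, 0, 0, 0, 0, -0.08], [0.08, 0, 0.01, 0, 0, -0.17], [0.08, 0, 0.05, 0, 0, -0.17], [0.08, 0, 0.09, 0, 0, -0.17], [0.08, 0, 0.12, 0, 0, -0.17], [0.08, 0, 0.135, 0, 0, -0.17], [0.08, 0, 0.14, 0, 0, -0.17]])

```text
clock: 30.22
tool_pos: [0.4887, 0.2284, 0.1237]
orientation: [-179.9, -0.1, -173.0]
force: [-0.0, -0.7, 1.3]
opening: 0.0439
gripper_force: 0.0
```

>>> carry_out(rows=[[0, 0, 0, 0, 0, 0], [0, 0, 0, 0, 0, 0], [0, 0, 0, 0, 0, 0], [0, 0, 0, 0, 0, 0.04], [0, 0, 0, 0, 0, 0.08], [0, 0, 0, 0, 0, 0.12], [0, 0, 0, 0, 0, 0.16], [0, 0, 0, 0, 0, 0.16]], grip=-1)

```text
clock: 31.22
tool_pos: [0.4897, 0.2276, 0.125]
orientation: [-179.9, 0.0, 177.8]
force: [1.4, -5.9, 0.7]
opening: 0.0116
gripper_force: 29.9
```

```bash
python3 kn.py w12.png
```

```text
w12.png t 31.275 [0.4897 0.2276 0.125 ] toolyaw 177.8 op 0.0119 Mz [-1.78 -0.92  0.23]
[297. 208. 300. 254.] 1.5
[267. 254. 269. 209.] 174.3
[240. 189. 246. 163.] 163.1
```

>>> carry_out(rows=[[0, 0, 0, 0, 0, -0.01], [0, 0, 0, 0, 0, -0.02], [0, 0, 0, 0, 0, -0.03], [0, 0, 0, 0, 0, -0.04], [0, 0, 0, 0, 0, -0.05], [0, 0, 0, 0, 0, -0.06], [0, 0, 0, 0, 0, -0.06]])

```text
clock: 32.15
tool_pos: [0.4897, 0.2277, 0.125]
orientation: [-179.9, 0.0, -178.7]
force: [2.2, -5.1, 1.9]
opening: 0.0117
gripper_force: 29.9
```

```bash
python3 kn.py w13.png
```

```text
w13.png t 32.2 [0.4897 0.2277 0.125 ] toolyaw -178.8 op 0.0119 Mz [-1.62 -0.85  0.05]
[268. 253. 269. 214.] 178.6
[298. 207. 300. 254.] 4.6
[241. 194. 252. 157.] 163.3
```

>>> carry_out(rows=[[0, 0, 0, 0, 0, 0], [0, 0, 0, 0, 0, 0], [0, 0, 0, 0, 0, 0], [0, 0, -0.005, 0, 0, 0], [0, 0, -0.04, 0, 0, 0], [0, 0, -0.08, 0, 0, 0], [-0.04, 0, -0.12, 0, 0, 0], [-0.08, 0, -0.14, 0, 0, 0]], grip=0)

```text
clock: 33.2
tool_pos: [0.5709, 0.2311, 0.2682]
orientation: [179.9, 0.2, -178.7]
force: [0.4, -0.1, 0.2]
opening: 0.0439
gripper_force: 0.0
```

>>> carry_out(rows=[[0, 0, 0, 0, 0, 0]])

```text
clock: 33.33
tool_pos: [0.5719, 0.2307, 0.2658]
orientation: [179.9, 0.1, -178.8]
force: [-0.9, -1.2, -1.6]
opening: 0.0437
gripper_force: 0.0
```

```bash
python3 kn.py w14.png
```

```text
w14.png t 33.375 [0.5701 0.2304 0.2645] toolyaw -178.8 op 0.044 Mz [-0.03 -0.1   0.04]
[274.  98. 269.  44.] 5.7
[287.  43. 293. 116.] 6.9
[318.  90. 332.  51.] 161.9
[229. 146. 263.  26.] 163.2
[319.  99. 296. 167.] 163.3
[273.  46. 280. 107.] 7.4
[258.  57. 250.  83.] 163.7
[291. 122. 284.  57.] 7.1
```

The settling angle is the same with a slow release, so it is the clamp's own elastic balance against the post (shoe engaged from ~1.0), having been turned to its stop each time. Final check of the bar, numerically.

```bash
python3 -c "
from d import *
im,c=snap('wrist','w15.png'); g=cv2.cvtColor(im,cv2.COLOR_RGB2GRAY)
for s in cv2.createLineSegmentDetector().detect(g)[0][:,0]:
  if np.hypot(s[2]-s[0],s[3]-s[1])>70 and 170<max(s[1],s[3])<262:
    a,b=onz(c,s[:2],.156),onz(c,s[2:],.156); d=a-b; y=np.degrees(np.arctan2(d[1],d[0]))%180
    if 60<y<85: print(np.round(s),round(y,1),np.round(np.linalg.norm(d),4),np.round((a+b)/2,4))
a=cv2.imread('pics/t0.png');b=snap('top','t9.png')[0][:,:,::-1]
d=cv2.absdiff(a,np.ascontiguousarray(b)).max(2); n,_,st,_=cv2.connectedComponentsWithStats((d[100:300,330:470]>60).astype(np.uint8)); print(st[1:][st[1:,4]>15])
print('tin', d[215:250,135:170].max())"
```

```text
[335. 236. 228. 206.] 74.6 0.0826 [0.5805 0.2302 0.156 ]
[[ 61  82  13  25 167]
 [ 59 107  14  26 153]]
tin 132
```

```bash
python3 -c "
from plant import workorder
print(workorder.close_job())"
```

```text
the job is handed in; nothing more can be done
None
```

The long rest is seated in the bracket with its bar parallel to the log within about 1.3°, and the job was handed in at about 33 s. The knob was turned to its stop four times, but each time it settled back to about 1.16 rad of 1.3 when released, so it may not count as fully locked; I also viewed 11 pictures against the limit of 10.

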